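# Hook a pastry board over the counter's front edge

## Robot

A 7-joint arm with a two-finger parallel gripper is mounted at the origin on a cart in front of the work surface, level with it; the furniture and walls round the work are solid. World frame = base frame: x ahead of the robot, y to its left, z up, the work surface at z = 0. Lengths are in mm, angles in rad, forces in N, time in s.
With the tool pointing down it reaches from about 350 to 900 mm from the base axis. Payload 8.1 kg.
Tool frame: the origin (TCP) lies at the very end of the fingers, on their centre line; the grasp point (between the pads) lies 19 mm behind it; z points along the fingers, y is the line along which they close (so a half turn about z gives the same grasp; the last joint's range is limited). The gripper opens to 92 mm and grips with 3 to 60 N. Pads are 19 mm wide; open, the fingers measure 130 mm over their backs; the gripper's body (75 mm by 190 mm) begins 47 mm behind the grasp point.
Start: joints at [1.085, 0.434, 0.025, 1.573, -0.012, 1.134, -0.075], TCP at [233.428, -579.787, 226.742] pointing down, gripper open.
Joint ranges: [-2.62, 2.62], [-0.44, 2.09], [-1.27, 1.32], [0.08, 2.57], [-1.32, 4.46], [0.12, 2], [-2.74, 2.74]. Speed limits (rad/s): [2.22, 2.22, 3.01, 3.01, 3.14, 3.14, 3.14].

## Interface

Orientations are given as a unit quaternion [w, x, y, z].
In Python, from rig import arm gives the robot as it stands. The module is installed in compiled form; this text tells all that it offers.
- The arm moves only by the shell command python3 -m pendant 'ROWS'. ROWS is JSON, a list that holds one entry, the list of rows, each a list of 7 numbers: the opening, from -1 (shut) to 1 (fully open), then the shift along the tool's x, y, z normalised to -1 to 1, where 1 is 0.25 m, then the turn, a rotation vector about the tool's x, y, z normalised to -1 to 1, where 1 is 360 degrees. In form: [[[fingers, dx, dy, dz, rx, ry, rz], ...]]. A call has 1 to 20 rows; each row is the pose to reach, as a shift and turn from the pose commanded when the call began, along the tool's axes at that moment, turning the shorter way round; what a row does not reach only later rows make up. A row lasts 1/12 s, in which the tool goes at most 41.7 mm and 7.16 degrees, less where a joint would pass 70% of its speed; a pose out of reach is approached as far as the arm can. A call with a number of a shift or a turn outside -1 to 1 is refused whole. A call with a gripper value outside its range is refused whole. The fingers move at their own pace and stop on an object; the grip force is fixed at half the most. Time passes only in rows, so rows that repeat a pose let the fingers close. It gives the time, the measured TCP pose, the force, the opening and the grip force at its end, in the units of the state.
- arm.read_state(): the state, without advancing time (a new reading comes with each control period).
- arm.read_camera(name): name is "scene" or "top"; returns a dict with "pixels" (384x512x3 uint8, red, green, blue), "camera_matrix" (3x3 intrinsics, pixels), "T" (4x4, takes a point from camera to world coordinates). Camera axes: x right, y up, looking along -z (the intrinsics and any distortion apply to the point x, -y, -z); pixel columns grow to the right and rows downward; lengths in mm; the calibration is good to about 2 mm. A picture is of the moment at which its call begins. There is no depth.
- arm.job_done(): hands the job in; it is judged then, once.
The state is a dict: "time_s": time; "joint_pos": joint angles; "qd": joint speeds; "effort": joint torques, N m; "ee_pos": TCP position; "ee_rot": TCP orientation; "wrist_force": force on the tool from outside, world axes, zero at the start; "torque": the same for the moment, N m; "grip_width": opening from 0.0 (shut) to 1.0 (fully open); "grasp_force": force on a finger pad.
Only numpy, scipy, OpenCV 4.12 (cv2) and the standard library are available. Lean on these libraries where they do the work, as an engineer would, in place of code of your own. Each camera call takes 0.05 s, during which the arm holds its last target. There are 200 camera calls.

## Task

The pastry board lies on the counter propped up on the lip under its front edge. Without grasping or lifting it, slide it toward the robot with the fingertips until that lip drops over the counter's front edge and the board lies flat, then push it gently back until the lip bears snugly against the counter's edge along its whole length. Leave everything else on the counter where it stands.

Things in the scene. Friction and masses are not known exactly. Their poses are not given: they have to be found in the camera images.
- pastry_board: wooden board, 240 mm (its x, plus a 7 mm rounded nose in front) by 260 mm (its y), 14 mm thick, 0.4 to 0.6 kg, friction on the counter 0.45 to 0.75. Origin: centre of its underside; z: upward normal; its -x end is the front, facing the robot within 0.25 rad. Under the front edge runs a lip, 16 mm thick (own x -120 to -104 mm), 20 mm deep; at first it stands on the counter and pitches the front up 0.09 rad
- board_slot (a point): centre of the board's hand slot, a hole right through the plate, half-way through its thickness: 36 mm (along the board's x) by 116 mm (along its y), centred 82 mm behind the board's origin; a 20 mm wide rail lies between the slot and the rear edge
- lip_left (a point): left (+y) end of the lip's lower rear corner: 20 mm below the plate's underside, on the lip's rear face, the face that bears against the counter's edge when hooked
- lip_right (a point): the same point at the right (-y) end of the lip, 260 mm from lip_left
- board_rear (a point): middle of the rear bottom edge of the plate
- counter_top (a point): a fixed point on the counter top, exactly 150 mm behind (+x of) the counter's front edge. The edge is straight and runs along world y; its upright front face, 40 mm high, looks to -x toward the robot
- pepper_mill: dark wooden pepper mill, 58 mm across, 160 mm tall, standing to the left of the board; origin at its foot. To be left alone
- salt_shaker: glass salt shaker with a metal top, 44 mm across, 90 mm tall, standing to the left of the board; origin at its foot. To be left alone
- dark_mug: dark mug, 92 mm across, 95 mm tall, standing to the right of the board; origin at its foot. To be left alone
- wooden_spoon: wooden spoon, 310 mm long along its own x, 47 mm wide, 14 mm high, lying to the right of the board, roughly front to rear; origin under its middle. To be left alone

How it is judged (in metres and radians):
On the way:
1. the whole lip has dropped over the counter's front edge (height (world z) of each of lip_left, lip_right below -0.012 m), for 0.2 s.
At the end, for the whole second after the job is handed in: The board lies flat on the counter (tilt under 0.02 rad) and at rest, its lip hanging down in front of the counter's edge, with both ends of the lip's rear face no more than 5 mm from the edge (angle between pastry_board's own z axis and vertical below 0.02 rad and height (world z) of each of lip_left, lip_right below -0.015 m and x of lip_left in the frame of counter_top between -0.155 and -0.147 m and x of lip_right in the frame of counter_top between -0.155 and -0.147 m and linear speed of pastry_board below 0.01 m/s); the robot touches nothing.
It fails at once if the board is lifted (origin over 30 mm or rear edge over 20 mm above the counter) (height (world z) of pastry_board above 0.03 m or height (world z) of board_rear above 0.02 m).
It fails at once if the board falls off the counter (height (world z) of pastry_board below -0.03 m).
It fails at once if the board is squeezed or pushed roughly (over 60 N from the fingers) (contact force between the fingers and pastry_board above 60 N).
It fails at once if the pepper mill, salt shaker, mug or spoon is disturbed (moved over 15 mm) (distance of any of pepper_mill, salt_shaker, dark_mug, wooden_spoon from where it was at the start of the episode above 0.015 m).
It also fails if it takes over 40 s, if anything falls off the work surface, if the arm or the gripper's body presses on something with over 40 N, if the wrist force passes 120 N, or if a joint passes its speed limit or range.

## Working session

There is one attempt and no reset: what is moved stays moved. The work goes in short steps, Python scripts to look and compute and a shell command to move; the robot and the scene stay as the last step left them, time stands still between calls to the robot, and variables do not carry over. Pictures are saved under pics/ and viewed, at most 10 in all, crops included, and the job is handed in when it is done.

```bash
mkdir -p pics; python3 - <<'E'
from rig import arm
import cv2,numpy as np
s=arm.read_state();print({k:np.round(v,3).tolist() for k,v in s.items()})
for n in("scene","top"):
    c=arm.read_camera(n);cv2.imwrite(f"pics/{n}0.png",cv2.resize(c["pixels"][:,:,::-1],(800,600),interpolation=cv2.INTER_CUBIC))
    print(n,c["camera_matrix"].round(2).tolist(),c["T"].round(4).tolist(),[k for k in c])
E
```

```text
{'time_s': 0.0, 'joint_pos': [1.085, 0.435, 0.025, 1.574, -0.012, 1.134, -0.075], 'qd': [0.002, -0.002, 0.001, 0.001, 0.001, 0.002, -0.001], 'effort': [-0.002, -66.787, 0.984, -31.447, -0.061, 0.043, 0.0], 'ee_pos': [233.191, -579.302, 225.943], 'ee_rot': [-0.001, 0.982, 0.19, -0.0], 'wrist_force': [-0.156, 0.532, 0.639], 'torque': [-0.023, -0.035, -0.01], 'grasp_force': 0.0, 'grip_width': 1.001}
scene [[422.72, 0.0, 253.1], [0.0, 422.72, 194.63], [0.0, 0.0, 1.0]] [[-0.9779, 0.1696, -0.1221, 389.5015], [-0.2085, -0.7502, 0.6275, 864.0061], [0.0149, 0.6391, 0.769, 1092.7833], [0.0, 0.0, 0.0, 1.0]] ['pixels', 'camera_matrix', 'T']
top [[347.63, 0.0, 257.42], [0.0, 347.63, 193.74], [0.0, 0.0, 1.0]] [[0.0208, 0.9915, -0.1283, 372.8646], [-0.9998, 0.0214, 0.0031, -1.9856], [0.0058, 0.1282, 0.9917, 1313.7419], [0.0, 0.0, 0.0, 1.0]] ['pixels', 'camera_matrix', 'T']
```

View pics/top0.png

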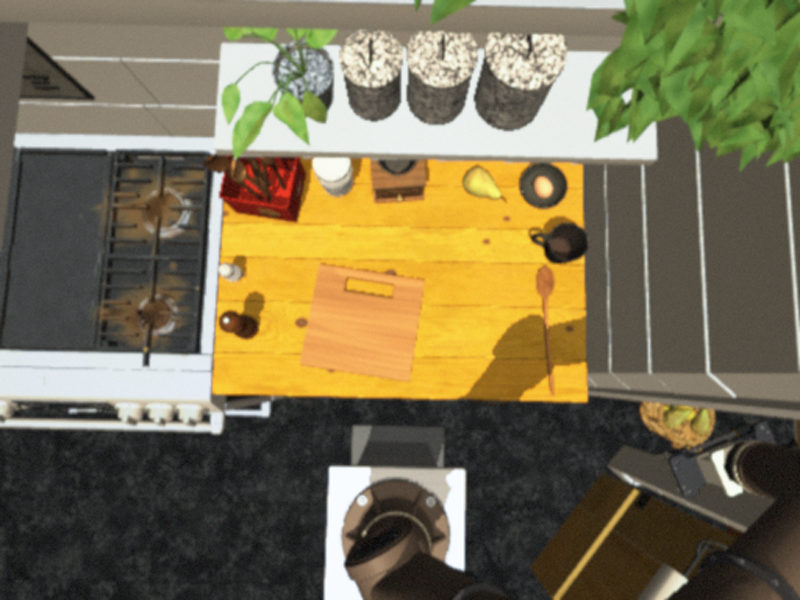

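View pics/scene0.png

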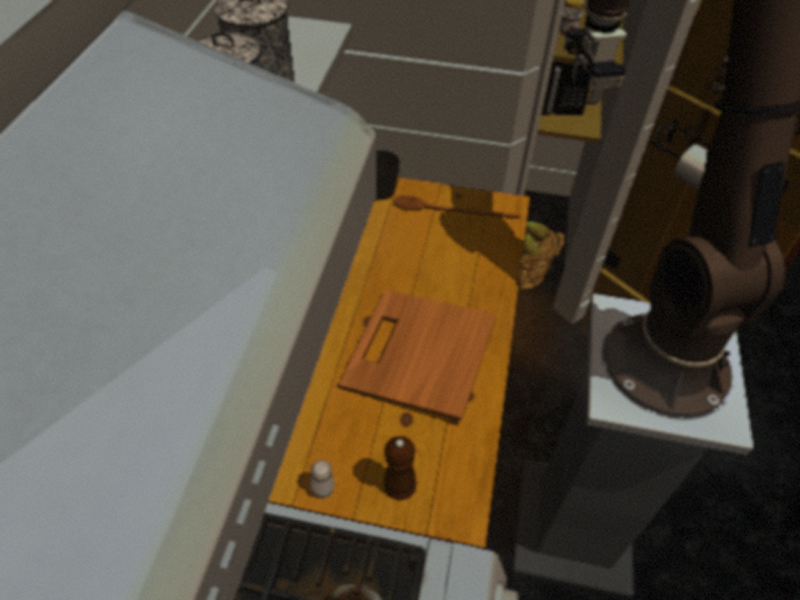

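```bash
cat > h.py <<'E'
from rig import arm
import cv2,numpy as np
def cam(n):
    c=arm.read_camera(n);return c["pixels"][:,:,::-1],c["camera_matrix"],c["T"]
def proj(K,T,P):
    p=(np.atleast_2d(P)-T[:3,3])@T[:3,:3];p=p*[1,-1,-1];q=p@K.T;return q[:,:2]/q[:,2:]
def ray(K,T,uv,z):
    uv=np.atleast_2d(uv);d=np.c_[uv,np.ones(len(uv))]@np.linalg.inv(K).T*[1,-1,-1]@T[:3,:3].T
    return T[:3,3]+d*((z-T[2,3])/d[:,2])[:,None]
def crop(im,x,y,w,h,s,f):
    cv2.imwrite(f,cv2.resize(im[y:y+h,x:x+w],None,fx=s,fy=s,interpolation=cv2.INTER_CUBIC))
E
python3 - <<'E'
from h import *
im,K,T=cam("top");crop(im,180,160,100,100,6,"pics/ct.png")
im,K2,T2=cam("scene");crop(im,205,175,130,100,6,"pics/cs.png")
a=np.array
print(ray(K,T,a([[214,395],[400,398],[587,402]])/1.5625,0).round(1))
print(ray(K,T,a([[236,330],[231,275],[565,250],[545,290],[550,385]])/1.5625,0).round(0))
E
```

```text
[[ 311.6  437.5    0. ]
 [ 313.7   -5.6    0. ]
 [ 313.4 -452.1    0. ]]
[[ 468.  394.    0.]
 [ 602.  415.    0.]
 [ 683. -406.    0.]
 [ 582. -355.    0.]
 [ 352. -364.    0.]]
```

View pics/ct.png

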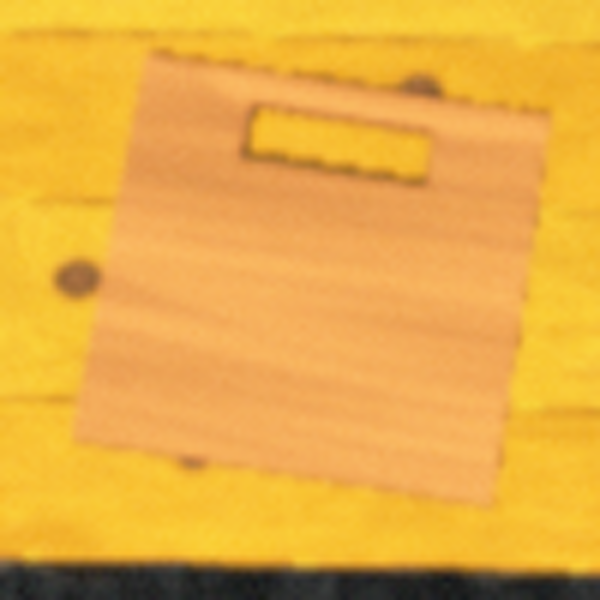

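View pics/cs.png

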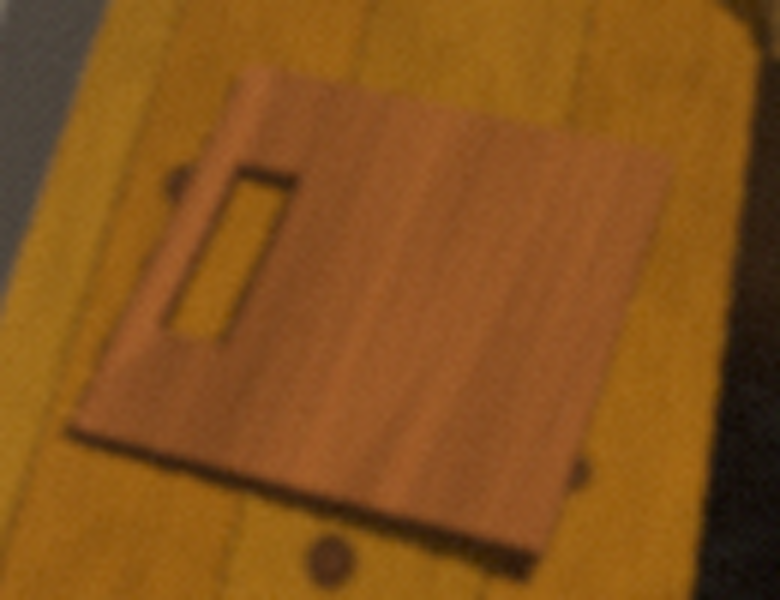

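The top crop shows the board's corners at RL (150,55), RR (550,112), FR (492,506), FL (76,440) and the slot at (250,105), (432,132), (424,184), (245,157). The scene crop shows RR (245,68), FR (670,155), FL (538,552), RL (72,428). Next I fit the pose.

```bash
cat >> h.py <<'E'
from scipy.optimize import least_squares
def bpt(p,P,pitch):
    # p=x,y of rear-bottom-edge middle, yaw ; rear edge on counter
    P=np.array(P,float)-[120,0,0];c,s=np.cos(pitch),np.sin(pitch)
    x=P[:,0]*c+P[:,2]*s;z=-P[:,0]*s+P[:,2]*c;y=P[:,1];C,S=np.cos(p[2]),np.sin(p[2])
    return np.c_[p[0]+C*x-S*y,p[1]+S*x+C*y,z]
TOP=[[120,130,14],[120,-130,14],[-125,-130,14],[-125,130,14],[100,58,14],[100,-58,14],[64,-58,14],[64,58,14]]
def fit(obs,pitch):
    f=lambda p:np.concatenate([(proj(K,T,bpt(p,np.array(TOP)[i],pitch))-uv).ravel() for K,T,i,uv in obs])
    r=least_squares(f,[550,0,0]);return r.x,r.fun
E
python3 - <<'E'
from h import *
_,K,T=cam("top");_,K2,T2=cam("scene");a=np.array
t=a([[150,55],[550,112],[492,506],[76,440],[250,105],[432,132],[424,184],[245,157]])/6+[180,160]-.4
s=a([[72,428],[245,68],[670,155],[538,552]])/6+[205,175]-.4
o1=(K,T,range(8),t);o2=(K2,T2,range(4),s)
for o in([o1],[o2],[o1,o2]):
    p,r=fit(o,.09);print(p.round(3),abs(r).max().round(2),"slot",bpt(p,[[82,0,7]],.09).round(1))
print("lip",bpt(p,[[-104,130,-20],[-104,-130,-20]],.09).round(1))
print("edge top",ray(K,T,a([[40,562],[300,567],[560,572]])/6+[180,160]-.4,0).round(1))
print("edge scene",ray(K2,T2,a([[755,60],[725,300],[695,590]])/6+[205,175]-.4,0).round(1))
E
```

```text
[ 6.13704e+02  7.08320e+01 -1.28000e-01] 0.78 slot [[576.8  75.6  10.4]]
[ 6.1001e+02  7.7531e+01 -1.2800e-01] 0.84 slot [[573.1  82.3  10.4]]
[ 6.12191e+02  7.28390e+01 -1.30000e-01] 1.95 slot [[575.3  77.7  10.4]]
lip [[ 4.060e+02  2.309e+02  2.000e-01]
 [ 3.724e+02 -2.700e+01  2.000e-01]]
edge top [[313.7 254.1   0. ]
 [313.9  92.8   0. ]
 [314.2 -68.7   0. ]]
edge scene [[ 312.7 -130.3    0. ]
 [ 312.4   42.9    0. ]
 [ 309.1  219.8    0. ]]
```

```bash
cat >> h.py <<'E'
from scipy.spatial.transform import Rotation as Ro
def plan(targets,ps=None,rot=None):
    # world targets (x,y,z,yaw of tool x, pointing down) -> row numbers
    s=arm.read_state();p0=np.array(s["ee_pos"] if ps is None else ps)
    R=Ro.from_quat(s["ee_rot"],scalar_first=True) if rot is None else rot
    print("at",np.round(s["ee_pos"],1),"yaw %.3f"%np.arctan2(*R.as_matrix()[[1,0],0]),"down",R.as_matrix()[:,2].round(3),"F",np.round(s["wrist_force"],1),"t",s["time_s"],"w",s["grip_width"])
    for x,y,z,w in targets:
        d=R.inv().apply(np.array([x,y,z])-p0)/250
        G=Ro.from_euler("z",w)*Ro.from_euler("x",np.pi)
        print((x,y,z,w),d.round(4),((R.inv()*G).as_rotvec()/2/np.pi).round(4))
E
python3 -c "
from h import *
plan([(260,-400,226,.38),(330,-300,226,.2),(400,-150,200,-.128),(575,77,120,-.128)])"
```

```text
at [ 233.3 -579.6  226.5] yaw 0.383 down [-0.  0. -1.] F [0.6 0.3 0.1] t 0.3 w 0.9992619451295809
(260, -400, 226, 0.38) [ 0.3672 -0.6268  0.0022] [-0.0001  0.      0.0004]
(330, -300, 226, 0.2) [ 0.7763 -0.8933  0.0023] [-0.0001  0.      0.0291]
(400, -150, 200, -0.128) [ 1.2601 -1.3453  0.1064] [-0.0001  0.      0.0813]
(575, 77, 120, -0.128) [ 2.2486 -1.9261  0.4266] [-0.0001  0.      0.0813]
```

```bash
python3 -m pendant '[[[0.2,0.37,-0.63,0,0,0,0],[0.2,0.37,-0.63,0,0,0,0],[0.2,0.37,-0.63,0,0,0,0],[0.2,0.37,-0.63,0,0,0,0],[0.2,0.37,-0.63,0,0,0,0],[0.2,0.78,-0.89,0,0,0,0.03],[0.2,0.78,-0.89,0,0,0,0.03],[0.2,0.78,-0.89,0,0,0,0.08],[0.2,0.95,-1,0,0,0,0.08],[0.2,0.95,-1,0,0,0,0.08],[0.2,0.95,-1,0,0,0,0.081],[0.2,0.95,-1,0,0,0,0.081]]]'; python3 -c "
from h import *
plan([(420,-130,200,-.128),(500,-20,150,-.128),(575,77,120,-.128)])"
```

```text
time_s: 1.3
ee_pos: [361.2, -258.0, 226.9]
ee_rot: [0.0, 0.998, -0.061, 0.0]
wrist_force: [-0.1, -1.1, 0.2]
grip_width: 0.597
grasp_force: 0.0
at [ 361.2 -258.   226.9] yaw -0.122 down [ 0. -0. -1.] F [-0.1 -1.1  0.2] t 1.3 w 0.5971416460654845
(420, -130, 200, -0.128) [ 0.171  -0.5371  0.1075] [ 0.     -0.0001  0.0009]
(500, -20, 150, -0.128) [ 0.4349 -1.0129  0.3075] [ 0.     -0.0001  0.0009]
(575, 77, 120, -0.128) [ 0.6852 -1.4346  0.4275] [ 0.     -0.0001  0.0009]
```

```bash
python3 -m pendant '[[[0.2,0.17,-0.54,0.1,0,0,0.001],[0.2,0.17,-0.54,0.1,0,0,0.001],[0.2,0.17,-0.54,0.1,0,0,0.001],[0.2,0.17,-0.54,0.1,0,0,0.001],[0.2,0.43,-1,0.3,0,0,0.001],[0.2,0.43,-1,0.3,0,0,0.001],[0.2,0.43,-1,0.3,0,0,0.001],[0.2,0.43,-1,0.3,0,0,0.001],[0.2,0.43,-1,0.3,0,0,0.001]]]'; python3 -c "
from h import *
plan([(575,77,40,-.128)])"
```

```text
time_s: 2.05
ee_pos: [499.8, -22.1, 150.2]
ee_rot: [-0.001, 0.998, -0.063, -0.001]
wrist_force: [-0.6, 0.2, -0.2]
grip_width: 0.604
grasp_force: 0.0
at [499.8 -22.1 150.2] yaw -0.127 down [-0.001  0.002 -1.   ] F [-0.6  0.2 -0.2] t 2.05 w 0.6038526909992554
(575, 77, 40, -0.128) [ 0.2488 -0.4307  0.4411] [-0.0002  0.0002  0.0002]
```

```bash
python3 -m pendant '[[[0.2,0.25,-0.43,0.2,0,0,0],[0.2,0.25,-0.43,0.2,0,0,0],[0.2,0.25,-0.43,0.2,0,0,0],[0.2,0.25,-0.43,0.2,0,0,0],[0.2,0.25,-0.43,0.44,0,0,0],[0.2,0.25,-0.43,0.44,0,0,0],[0.2,0.25,-0.43,0.44,0,0,0],[0.2,0.25,-0.43,0.44,0,0,0]]]'; python3 - <<'E'
from h import *
plan([(576,77,5,-.128)])
im,K,T=cam("top");im2,K2,T2=cam("scene")
A=cv2.resize(im[150:260,180:280],None,fx=4,fy=4,interpolation=3);B=cv2.resize(im2[165:275,215:315],None,fx=4,fy=4,interpolation=3)
cv2.imwrite("pics/above.png",np.hstack([A,B]))
E
```

```text
time_s: 2.72
ee_pos: [574.0, 71.3, 41.4]
ee_rot: [0.001, 0.998, -0.067, -0.001]
wrist_force: [1.0, -0.3, -0.4]
grip_width: 0.601
grasp_force: 0.0
at [574.   71.3  41.4] yaw -0.134 down [-0.002 -0.001 -1.   ] F [ 1.  -0.3 -0.4] t 2.7167 w 0.600949647262677
(576, 77, 5, -0.128) [ 0.0052 -0.0239  0.1454] [ 0.0003  0.0003 -0.0009]
```

View pics/above.png

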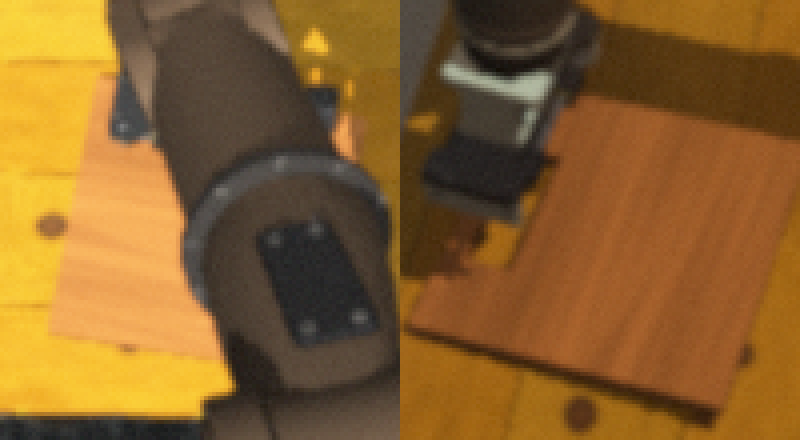

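The gripper is over the slot, though its body hides the fingertips in both views. I'll go down in small steps and watch the force.

```bash
python3 -m pendant '[[[0.2,0.005,-0.022,0.02,0,0,0],[0.2,0.005,-0.022,0.06,0,0,0],[0.2,0.005,-0.022,0.09,0,0,0],[0.2,0.005,-0.022,0.1,0,0,0],[0.2,0.005,-0.022,0.11,0,0,0],[0.2,0.005,-0.022,0.115,0,0,0]]]'; python3 -c "
from h import *
plan([(576,77,5,-.128)])"
```

```text
time_s: 3.32
ee_pos: [576.3, 78.8, 12.4]
ee_rot: [0.0, 0.998, -0.066, -0.0]
wrist_force: [0.5, -0.2, -0.1]
grip_width: 0.598
grasp_force: 0.0
at [576.3  78.8  12.4] yaw -0.132 down [-0.001 -0.    -1.   ] F [ 0.5 -0.2 -0.1] t 3.3167 w 0.598402106114083
(576, 77, 5, -0.128) [-0.0003  0.0072  0.0297] [ 0.0001  0.0001 -0.0007]
```

No contact force at 12 mm, below the board's top surface (about 17 mm), so the fingers are in the slot. Next I start the pull and straighten the board.

```bash
python3 -m pendant '[[[0.2,0,0,0.012,0,0,0],[0.2,0,0,0.024,0,0,0],[0.2,-0.016,0,0.024,0,0,0],[0.2,-0.032,0,0.024,0,0,0],[0.2,-0.044,0,0.024,0,0,0],[0.2,-0.056,-0.002,0.024,0,0,-0.001],[0.2,-0.068,-0.004,0.024,0,0,-0.003]]]'; python3 -c "
from h import *
plan([(545,77,5.5,-.06),(530,77,5.5,0)])"
```

```text
time_s: 3.9
ee_pos: [559.9, 82.2, 7.2]
ee_rot: [-0.0, 0.998, -0.057, 0.0]
wrist_force: [1.7, -0.1, -1.4]
grip_width: 0.601
grasp_force: 0.9
at [559.9  82.2   7.2] yaw -0.113 down [ 0.001  0.    -1.   ] F [ 1.7 -0.1 -1.4] t 3.9 w 0.6013304407391068
(545, 77, 5.5, -0.06) [-0.0571  0.0275  0.0068] [-0.     -0.0001 -0.0085]
(530, 77, 5.5, 0) [-0.1167  0.0343  0.0068] [-0.     -0.0001 -0.018 ]
```

```bash
python3 -m pendant '[[[0.2,-0.015,0.003,0.005,0,0,-0.003],[0.2,-0.03,0.006,0.005,0,0,-0.006],[0.2,-0.045,0.009,0.005,0,0,-0.009],[0.2,-0.06,0.012,0.005,0,0,-0.012],[0.2,-0.075,0.014,0.005,0,0,-0.015],[0.2,-0.09,0.016,0.005,0,0,-0.017],[0.2,-0.105,0.018,0.005,0,0,-0.018],[0.2,-0.12,0.02,0.005,0,0,-0.018]]]'; python3 - <<'E'
from h import *
plan([(515,78,5.5,0),(490,78,5.5,0)])
im,K,T=cam("top");im2,K2,T2=cam("scene")
A=cv2.resize(im[165:265,180:280],None,fx=4,fy=4,interpolation=3);B=cv2.resize(im2[175:275,235:335],None,fx=4,fy=4,interpolation=3)
cv2.imwrite("pics/pull1.png",np.hstack([A,B]))
E
```

```text
time_s: 4.57
ee_pos: [529.1, 80.4, 5.7]
ee_rot: [0.0, 1.0, -0.0, -0.0]
wrist_force: [3.6, -0.0, 2.6]
grip_width: 0.6
grasp_force: 1.9
at [529.1  80.4   5.7] yaw -0.000 down [-0. -0. -1.] F [ 3.6 -0.   2.6] t 4.5667 w 0.5996124188475205
(515, 78, 5.5, 0) [-0.0566  0.0098  0.0009] [ 0.  0. -0.]
(490, 78, 5.5, 0) [-0.1566  0.0098  0.0009] [ 0.  0. -0.]
```

View pics/pull1.png

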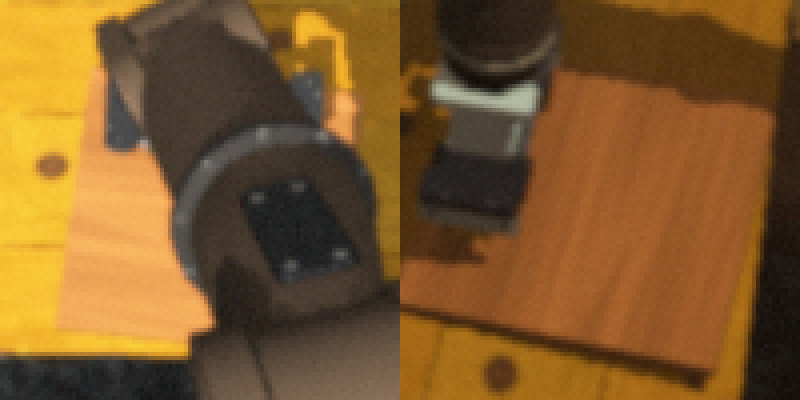

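The board has slid toward the edge: top RL (98,70), FL (58,330); scene FR (775,110), FL (708,375). It still looks turned by a little, so I'll fit the pose.

```bash
python3 - <<'E'
from h import *
_,K,T=cam("top");_,K2,T2=cam("scene");a=np.array
t=a([[98,70],[58,330]])/4+[180,165]-.4
s=a([[775-400,110],[708-400,375]])/4+[235,175]-.4
p,r=fit([(K,T,[0,3],t),(K2,T2,[2,3],s)],.09);print(p.round(3),r.round(2),"slot",bpt(p,[[82,0,7]],.09).round(1))
print("lip",bpt(p,[[-104,130,-20],[-104,-130,-20]],.09).round(1))
E
```

```text
[ 5.66426e+02  7.18810e+01 -1.10000e-01] [-1.16 -0.25 -2.17 -0.45  1.49 -2.05 -0.33 -1.32] slot [[529.4  76.   10.4]]
lip [[ 3.572e+02  2.258e+02  2.000e-01]
 [ 3.286e+02 -3.270e+01  2.000e-01]]
```

```bash
python3 -m pendant '[[[0.2,0,0.004,0,0,0,-0.005],[0.2,0,0.008,0,0,0,-0.01],[0.2,0,0.01,0,0,0,-0.015],[0.2,0,0.01,0,0,0,-0.02],[0.2,0,0.01,0,0,0,-0.025],[0.2,0,0.01,0,0,0,-0.03],[0.2,0,0.01,0,0,0,-0.03]]]'; python3 - <<'E'
from h import *
plan([(515,78,5.5,0.1),(490,78,5.5,0)])
im,K,T=cam("top");im2,K2,T2=cam("scene")
A=cv2.resize(im[165:265,185:245],None,fx=6,fy=6,interpolation=3);B=cv2.resize(im2[175:275,263:333],None,fx=6,fy=6,interpolation=3)
cv2.imwrite("pics/rot1.png",np.hstack([A,B]))
E
```

```text
time_s: 5.35
ee_pos: [528.9, 77.8, 5.5]
ee_rot: [0.0, 0.995, 0.095, -0.001]
wrist_force: [-0.2, 0.7, -0.2]
grip_width: 0.599
grasp_force: 1.3
at [528.9  77.8   5.5] yaw 0.191 down [-0.001 -0.    -1.   ] F [-0.2  0.7 -0.2] t 5.35 w 0.5988622600685996
(515, 78, 5.5, 0.1) [-0.0544 -0.0111 -0.0001] [0.     0.0002 0.0144]
(490, 78, 5.5, 0) [-0.1526 -0.0301 -0.    ] [0.     0.0002 0.0303]
```

View pics/rot1.png

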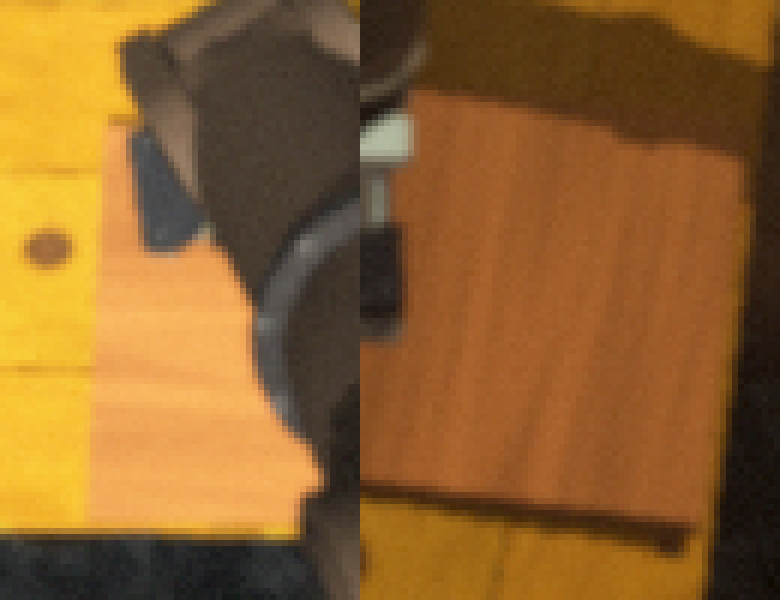

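The board now looks nearly parallel to the edge: top RL (106,120), FL (88,528); scene FR (747,157), FL (695,525).

```bash
python3 - <<'E'
from h import *
_,K,T=cam("top");_,K2,T2=cam("scene");a=np.array
t=a([[106,120],[88,528]])/6+[185,165]-.4
s=a([[747-360,157],[695-360,525]])/6+[263,175]-.4
for o in([(K,T,[0,3],t)],[(K2,T2,[2,3],s)],[(K,T,[0,3],t),(K2,T2,[2,3],s)]):
  p,r=fit(o,.09);print(p.round(3),r.round(2),"slot",bpt(p,[[82,0,7]],.09).round(1))
  print("lip",bpt(p,[[-104,130,-20],[-104,-130,-20]],.09).round(1))
E
```

```text
[5.66844e+02 7.29280e+01 1.10000e-02] [-0.01  1.22  0.01 -1.14] slot [[529.6  72.5  10.4]]
lip [[ 3.406e+02  2.005e+02  2.000e-01]
 [ 3.434e+02 -5.950e+01  2.000e-01]]
[ 5.62946e+02  8.44610e+01 -1.20000e-02] [ 0.7  -3.89 -0.61  3.02] slot [[525.7  84.9  10.4]]
lip [[ 3.397e+02  2.172e+02  2.000e-01]
 [ 3.365e+02 -4.280e+01  2.000e-01]]
[ 5.62507e+02  7.52400e+01 -2.30000e-02] [-0.61  1.19 -2.87 -1.23  1.45 -5.32 -0.7   0.98] slot [[525.3  76.1  10.4]]
lip [[ 3.407e+02  2.104e+02  2.000e-01]
 [ 3.347e+02 -4.950e+01  2.000e-01]]
```

```bash
python3 -m pendant '[[[0.2,0,0,0,0,0,0.015],[0.2,0,0,0,0,0,0.03],[0.2,-0.03,-0.006,0,0,0,0.03],[0.2,-0.045,-0.009,0,0,0,0.03],[0.2,-0.06,-0.012,0,0,0,0.03],[0.2,-0.075,-0.015,0,0,0,0.03],[0.2,-0.09,-0.018,0,0,0,0.03],[0.2,-0.105,-0.02,0,0,0,0.03],[0.2,-0.12,-0.023,0,0,0,0.03],[0.2,-0.13,-0.025,0,0,0,0.03],[0.2,-0.14,-0.027,0,0,0,0.03],[0.2,-0.15,-0.029,0,0,0,0.03],[0.2,-0.16,-0.031,0,0,0,0.03],[0.2,-0.17,-0.033,0,0,0,0.03],[0.2,-0.17,-0.033,0,0,0,0.03]]]'; python3 - <<'E'
from h import *
plan([(500,78,5.5,0.0),(505,78,5.5,0)])
im,K,T=cam("top");im2,K2,T2=cam("scene")
A=cv2.resize(im[175:275,185:245],None,fx=6,fy=6,interpolation=3);B=cv2.resize(im2[175:275,268:338],None,fx=6,fy=6,interpolation=3)
cv2.imwrite("pics/drop.png",np.hstack([A,B]))
E
```

```text
time_s: 6.8
ee_pos: [485.5, 78.2, 5.6]
ee_rot: [0.0, 1.0, -0.0, -0.0]
wrist_force: [0.4, -0.1, 0.7]
grip_width: 0.598
grasp_force: 0.3
at [485.5  78.2   5.6] yaw -0.000 down [-0.001 -0.    -1.   ] F [ 0.4 -0.1  0.7] t 6.8 w 0.597535757133747
(500, 78, 5.5, 0.0) [0.058  0.0007 0.0005] [ 0.      0.0001 -0.0001]
(505, 78, 5.5, 0) [0.078  0.0007 0.0005] [ 0.      0.0001 -0.0001]
```

View pics/drop.png

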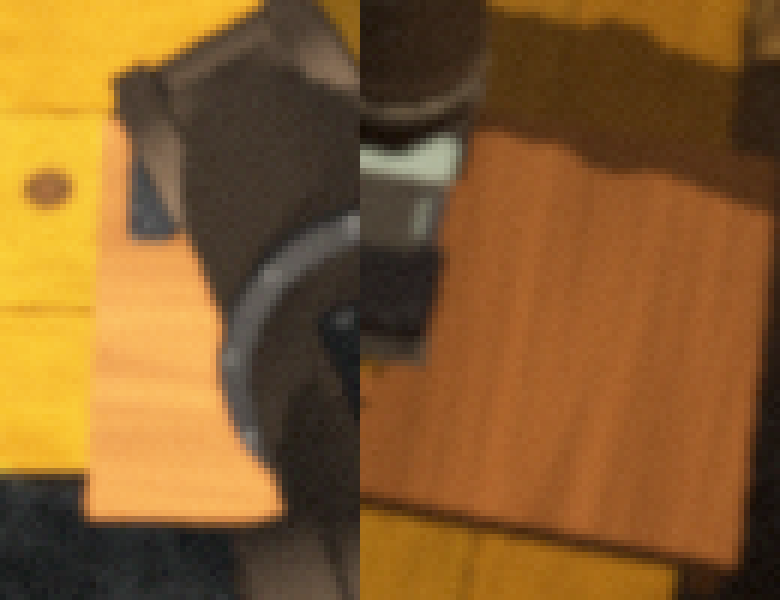

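The board has dropped flat, with its front overhanging the edge: top front edge at row ~520, counter edge at ~475. Next I push it gently back on the rail.

```bash
python3 - <<'E'
from h import *
_,K,T=cam("top");print(ray(K,T,np.array([[88,520],[106,122]])/6+[185,175]-.4,14).round(1))
E
python3 -m pendant '[[[0.2,0.02,0,0,0,0,0],[0.2,0.04,0,0,0,0,0],[0.2,0.05,0,0,0,0,0],[0.2,0.06,0,0,0,0,0],[0.2,0.068,0,0,0,0,0],[0.2,0.072,0,0,0,0,0],[0.2,0.076,0,0,0,0,0],[0.2,0.08,0,0,0,0,0],[0.2,0.08,0,0,0,0,0]]]'
```

```text
[[286.3 202.4  14. ]
 [532.  201.4  14. ]]
time_s: 7.7
ee_pos: [505.1, 78.1, 5.4]
ee_rot: [0.0, 1.0, -0.0, -0.001]
wrist_force: [-5.7, 0.6, 1.4]
grip_width: 0.601
grasp_force: 2.5
```

```bash
python3 -m pendant '[[[0.2,0.004,0,0,0,0,0],[0.2,0.008,0,0,0,0,0],[0.2,0.008,0,0,0,0,0]]]' ; python3 -m pendant '[[[0.2,0.004,0,0,0,0,0],[0.2,0.008,0,0,0,0,0],[0.2,0.008,0,0,0,0,0]]]'
```

```text
time_s: 7.95
ee_pos: [505.2, 78.1, 5.3]
ee_rot: [0.001, 1.0, 0.0, -0.003]
wrist_force: [-11.2, 0.5, 6.7]
grip_width: 0.601
grasp_force: 5.6
time_s: 8.2
ee_pos: [505.3, 78.0, 5.1]
ee_rot: [0.001, 1.0, 0.0, -0.004]
wrist_force: [-16.4, 1.1, 12.5]
grip_width: 0.595
grasp_force: 8.4
```

The tool has stalled at x = 505 while the force keeps rising, so the lip is seated. Back off to the middle of the slot and lift out.

```bash
python3 -m pendant '[[[0.2,-0.01,0,0,0,0,0],[0.2,-0.03,0,0,0,0,0],[0.2,-0.046,0,0,0,0,0],[0.2,-0.046,0,0,0,0,0],[0.2,-0.046,0,-0.03,0,0,0],[0.2,-0.046,0,-0.08,0,0,0],[0.2,-0.046,0,-0.2,0,0,0],[0.2,-0.046,0,-0.35,0,0,0],[0.2,-0.046,0,-0.5,0,0,0],[0.2,-0.046,0,-0.7,0,0,0],[0.2,-0.046,0.3,-0.8,0,0,0],[0.2,-0.1,0.6,-0.8,0,0,0],[0.2,-0.2,0.9,-0.8,0,0,0],[0.2,-0.2,1,-0.8,0,0,0],[0.2,-0.2,1,-0.8,0,0,0],[0.2,-0.2,1,-0.8,0,0,0],[0.2,-0.2,1,-0.8,0,0,0]]]'; python3 - <<'E'
from h import *
plan([(400,-350,205,0)])
im,K,T=cam("top");im2,K2,T2=cam("scene")
A=cv2.resize(im[175:275,180:280],None,fx=4,fy=4,interpolation=3);B=cv2.resize(im2[175:275,235:335],None,fx=4,fy=4,interpolation=3)
cv2.imwrite("pics/end.png",np.hstack([A,B]))
E
```

```text
time_s: 9.62
ee_pos: [458.4, -179.7, 206.9]
ee_rot: [0.002, 1.0, -0.005, 0.0]
wrist_force: [-0.4, -1.0, 0.4]
grip_width: 0.597
grasp_force: 0.0
at [ 458.4 -179.7  206.9] yaw -0.009 down [ 0.001 -0.004 -1.   ] F [-0.4 -1.   0.4] t 9.6167 w 0.5972481135750544
(400, -350, 205, 0) [-0.2274  0.6832  0.0099] [ 0.0006 -0.0002 -0.0015]
```

View pics/end.png

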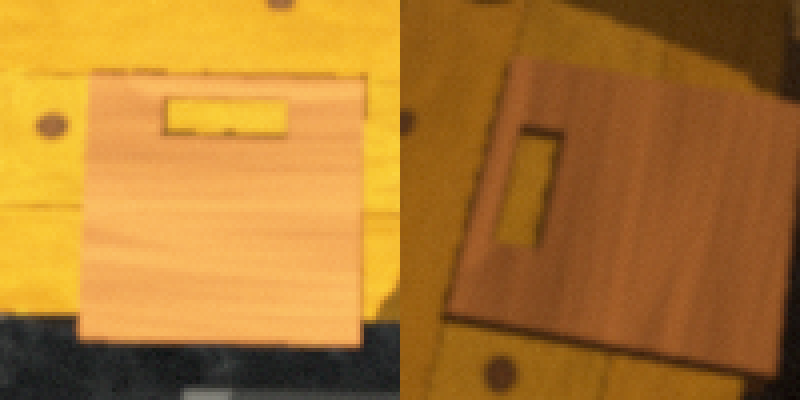

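The board lies flat over the edge: corners RL (91,72), RR (366,77), FR (363,346), FL (78,340), slot (164,97), (288,99), (287,137), (163,134). Check this against the edge.

```bash
python3 - <<'E'
from h import *
_,K,T=cam("top");_,K2,T2=cam("scene");a=np.array
t=a([[91,72],[366,77],[363,346],[78,340],[164,97],[288,99],[287,137],[163,134]])/4+[180,175]-.4
s=a([[447-400,315],[512-400,60],[776-400,373]])/4+[235,175]-.4
for P in(0,.02,.05,.09):
  p,r=fit([(K,T,range(8),t),(K2,T2,[0,1,3],s)],P);print(P,p.round(3),(r**2).sum().round(2),"lip",bpt(p,[[-104,130,-20],[-104,-130,-20]],P).round(1)[:,0])
p,r=fit([(K,T,range(8),t)],0);print(p.round(3),r.round(1),bpt(p,[[-104,130,-20],[-104,-130,-20]],0).round(1)[:,0])
print("edge",ray(K,T,a([[40,316],[385,322]])/4+[180,175]-.4,0).round(1))
E
```

```text
0 [5.37486e+02 7.55010e+01 8.00000e-03] 17.11 lip [312.4 314.6]
0.02 [5.37219e+02 7.55900e+01 7.00000e-03] 19.06 lip [312.  313.7]
0.05 [5.36756e+02 7.57350e+01 4.00000e-03] 24.83 lip [311.6 312.5]
0.09 [536.019  75.949   0.   ] 37.89 lip [311.1 311.1]
[5.39248e+02 7.30100e+01 2.00000e-03] [-0.4  0.5 -0.2  0.6 -0.4 -0.6  0.2 -0.5  0.3 -0.1  0.1 -0.   0.2  0.
  0.2  0.2] [315.  315.5]
edge [[312.7 241.7   0. ]
 [313.8 -79.6   0. ]]
```

```bash
python3 -c "
from rig import arm
print(arm.job_done())"
```

```text
the job is handed in; nothing more can be done
None
```

The job is handed in: the board lies flat with its lip hooked over the counter's front edge, both ends within about 2 mm of it by the last camera fit. The other items were not approached, and no verdict came back.

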